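Clear the chips and rock the locating block out of its seat

ROBOT

A 6-joint arm with a two-finger parallel gripper is mounted at the origin on the work surface. World frame = base frame: x ahead of the robot, y to its left, z up, the work surface at z = 0. Lengths are in m, angles in degrees, forces in N, time in s.
With the tool pointing down it reaches from about 0.4 to 0.825 m from the base axis. Payload 7 kg.
Tool frame: the origin (TCP) lies midway between the tips of the shut fingers; the grasp point (between the pads) lies 19 mm behind it; z points along the fingers, y is the line along which they close (so a half turn about z gives the same grasp; the last joint's range is limited). The gripper opens to 88 mm and grips with 3 to 60 N. Pads are 19 mm wide; open, the fingers measure 130 mm over their backs; the gripper's body (78 mm by 193 mm) begins 47 mm behind the grasp point.
Start: joints at [16.507, 20.546, 0.682, 0, -70.136, -16.507], TCP at [0.675, -0, 0.227] pointing down, gripper open.
Joint ranges: [-176.03, 176.03], [-82.01, 121.73], [-58.28, 71.71], [-173.87, 95.51], [-174.79, -0.11], [-173.66, 173.66]. Speed limits (degrees/s): [136.94, 136.94, 172.46, 180, 180, 180].

INTERFACE

Orientations are given as [roll, pitch, yaw] about the fixed x, y, z axes, in that order (R = Rz(yaw) Ry(pitch) Rx(roll)).
In Python, from plant import r, eyes, workorder gives the robot as it stands.
- The arm moves only by the tool step_arm, never from a script. Its argument "plan" is a list of rows, each a list of 5 numbers: the shift along the tool's x, y, z each as a share of 25 cm, from -1 to 1, then the turn about the tool's z as a share of 60 degrees, from -1 to 1, then the finger opening in mm, from 0 to 87.6. In form: [[x, y, z, turn, jaw], ...]. A call has 1 to 12 rows; each row is the pose to reach, as a shift and turn from the pose commanded when the call began, along the tool's axes at that moment; what a row does not reach only later rows make up. A row lasts 1/12 s, in which the tool goes at most 41.7 mm and 7.16 degrees, less where a joint would pass 70% of its speed; a pose out of reach is approached as far as the arm can. A call with a number of a shift or a turn outside -1 to 1 is refused whole. A call with a gripper value outside its range is refused whole. The fingers move at their own pace and stop on an object; "newtons" is the grip in N (left out, the last holds). Time passes only in rows, so rows that repeat a pose let the fingers close. It gives the time, the measured TCP pose, the force, the opening and the grip force at its end, in the units of the state.
- r.get_state(): the state, without advancing time (a new reading comes with each control period).
- eyes.capture(name): name is "scene" or "side" or "wrist"; returns the picture (384x512x3 uint8, red, green, blue); there is no depth.
- eyes.camera_model(name): a dict with "fov_y" (degrees; the focal length in pixels is half the picture's height over the tangent of half this angle, whatever the lens; pixels are square), "cx", "cy" (the principal point, pixels), "world_to_cam" (4x4, takes a point from world to camera coordinates); the wrist camera has in their place "hand_eye" (4x4, takes a point from camera to tool coordinates, whose origin is the TCP and whose axes are the flange's). Camera axes: x right, y up, looking along -z (the intrinsics and any distortion apply to the point x, -y, -z); pixel columns grow to the right and rows downward; lengths in m; the calibration is good to about 2 mm. A picture is of the moment at which its call begins: read the wrist's pose just before it. camera_model takes no time and is no camera call.
- workorder.close_job(): hands the job in; it is judged then, once.
The state is a dict: "time_s": time; "joints": joint angles; "qd": joint speeds; "joint_torque": joint torques, N m; "tcp_pos": TCP position; "eef_rot": TCP orientation; "contact_force": force on the tool from outside, world axes, zero at the start; "moment": the same for the moment, N m; "gripper_width": finger opening in m; "gripper_force": force on a finger pad.
Only numpy, scipy, OpenCV 4.12 (cv2) and the standard library are available. Lean on these libraries where they do the work, as an engineer would, in place of code of your own. Each camera call takes 0.05 s, during which the arm holds its last target. There are 200 camera calls.

TASK

Pick up the scraper block, wipe the three stone chips off the steel plate with it (not with the fingers), and stand the scraper upright on the bench again. Then take the aluminium locating block by its grip and rock it from side to side, so that its two feet come free of the spring catches one after the other, not by a straight pull. Finish while holding it upright about 5 cm above its seat, clear of the catches, still in the gripper; leave the three other stone pieces alone.

Things in the scene. Friction and masses are not known exactly. Their poses are not given: they have to be found in the camera images.
- plate: dark steel plate fixed on the bench, 150 mm (its x) by 340 mm (its y), 24 mm thick; origin centred underneath, y to the left seen from the robot. On its -y half is the seat, between two grey catch housings 36 mm (x) by 30 mm (y), 25 mm high, centred 59.5 mm to +y and -y of the seat, and two guide bars 10 mm high. The chips lie on the bare +y half, at y 60 to 135 mm, within 35 mm of the middle line
- seat (a point): middle of the seat, on the plate's top, at x 0, y -85 mm in the plate's frame; the block stands there centred, its axes along the plate's
- plate_end (a point): middle of the top edge of the plate's +y end (y +170 mm in the plate's frame), the end nearest to the chips
- block: aluminium locating block, about 0.45 kg, standing in the seat; origin at the centre of its underside, axes along the plate's, z up. From below: a foot flange 50 mm (x) by 84 mm (y), 6 mm thick; a middle 50 x 46 mm up to 50 mm; a grip tab 40 mm (x) by 24 mm (y) from 50 to 100 mm high, gripped across the 24 mm. Sprung catches reach over both y ends of its flange
- foot_a (a point): middle of the lower edge of the block's +y foot end (block frame 0, 42, 0 mm). To free it, tip the block's top towards -y over the other lower edge by about 16 degrees: past 18 mm up, catch_a snaps in below it and carries it 17.5 mm above the plate
- foot_b (a point): middle of the lower edge of the block's -y foot end (block frame 0, -42, 0 mm), freed in the same way by tipping the top towards +y; once one end sits on its catch, tip over that end until this one is more than 18 mm up too (some 23 degrees)
- catch_a (a joint): sprung steel catch in the housing at the +y end of the seat, reaching 5 mm in over the flange's end, bevelled below and flat on top (17.5 mm above the plate). Joint value: 0 rests inward, up to 0.009 m pushed back. Raising that end of the foot pushes it back; this takes about 15 N, and a straight pull must beat both catches at once, some 50 N
- catch_b (a joint): sprung steel catch in the housing at the -y end of the seat, reaching 5 mm in over the flange's end, bevelled below and flat on top (17.5 mm above the plate). Joint value: 0 rests inward, up to 0.009 m pushed back. Raising that end of the foot pushes it back; this takes about 15 N, and a straight pull must beat both catches at once, some 50 N
- scraper: wooden scraper block, 0.16 kg, standing upright on the bench on its rubber-soled foot, to the right of the plate (-y). Foot 110 mm (its x) by 36 mm (its y), 26 mm high; on it a grip tab 60 mm (x) by 22 mm (y) from 26 to 82 mm high. Origin at the centre of the underside, z up. It wipes along its own y, with the 110 mm face across the stroke.
- offcut: grey stone offcut, 70 x 60 mm and 45 mm high, on the bench to the right of the plate, to be left alone; origin at the centre of its underside
- drum: plain grey stone cylinder, 60 mm across and 70 mm high, beyond the plate, to be left alone; origin at the centre of its underside
- figure: small pale stone figure, 64 mm across and 112 mm high, to the left, to be left alone; origin at the centre of its underside
- chip0: a loose pale stone chip, about 22 x 18 mm and 12 mm high, 13 g, lying on the bare half of the plate; origin at its middle, 6 mm above its underside
- chip1: a loose pale stone chip, about 22 x 18 mm and 12 mm high, 13 g, lying on the bare half of the plate; origin at its middle, 6 mm above its underside
- chip2: a loose pale stone chip, about 22 x 18 mm and 12 mm high, 13 g, lying on the bare half of the plate; origin at its middle, 6 mm above its underside
There are look-alikes about, which are no part of the job. Leave any green look-alike of the block alone.

How it is judged (in metres and radians):
On the way, in this order (a step that is already met when the one before it is completed fails the run):
1. all three chips are off the plate (height (world z) of each of chip0, chip1, chip2 below 0.024 m), for 0.1 s.
2. the scraper stands upright on the bench again, let go (height (world z) of scraper below 0.01 m and angle between scraper's own z axis and vertical below 0.15 rad and contact force between the fingers and scraper below 0.1 N and linear speed of scraper below 0.03 m/s), for 0.2 s.
3. one end of the block's foot is lifted free while the other end is still down under its catch (((z of foot_a in the frame of plate above 0.037 m and z of foot_b in the frame of plate below 0.03 m) or (z of foot_b in the frame of plate above 0.037 m and z of foot_a in the frame of plate below 0.03 m))), for 0.1 s.
At the end, for the whole second after the job is handed in: Block held in the gripper at rest, upright within 0.2 rad, within 40 mm of over its seat, underside 30 to 80 mm above the plate, touching neither plate nor catches; chips off the plate (middles below its top); scraper standing on the bench within 0.15 rad of upright (all of step 1 and z of block in the frame of plate between 0.054 and 0.104 m and horizontal distance between block and seat below 0.04 m and angle between block's own z axis and vertical below 0.2 rad and linear speed of block below 0.03 m/s and contact force between the fingers and block above 2 N and contact force between block and plate below 0.3 N and height (world z) of scraper below 0.01 m and angle between scraper's own z axis and vertical below 0.15 rad); the arm keeps its last pose, push and grip.
It fails at once if the fingers push a chip (contact force between the fingers and chip0 above 0.5 N or contact force between the fingers and chip1 above 0.5 N or contact force between the fingers and chip2 above 0.5 N).
It fails at once if the grey stone offcut is disturbed (moved more than 30 mm) (distance of offcut from where it was at the start of the episode above 0.03 m).
It fails at once if the stone cylinder is disturbed (moved more than 30 mm) (distance of drum from where it was at the start of the episode above 0.03 m).
It fails at once if the stone figure is disturbed (moved more than 30 mm) (distance of figure from where it was at the start of the episode above 0.03 m).
It also fails if it takes over 58 s, if anything falls off the work surface, if the arm or the gripper's body presses on something with over 40 N, if the wrist force passes 120 N, or if a joint passes its speed limit or range.

## Working session

There is one attempt and no reset: what is moved stays moved. The work goes in short steps, Python scripts to look and compute and a tool call to move; the robot and the scene stay as the last step left them, time stands still between calls to the robot, and variables do not carry over. Pictures are saved under pics/ and viewed, at most 10 in all, crops included, and the job is handed in when it is done.

Besides the shell and the picture viewer there is one more tool, called after "Call:" as name(argument=value, ...) on one line, values as JSON. step_arm: Moves the arm, as the interface text tells. Its arguments: {"type":"object","properties":{"plan":{"type":"array"},"newtons":{"type":"number"}},"required":["plan"]}

```bash
ls; mkdir -p pics; python3 - <<'E'
from plant import r,eyes,workorder
import cv2,numpy as np
s=r.get_state(); print({k:np.round(v,3).tolist() for k,v in s.items()})
ims=[]
for n in ("scene","side","wrist"):
    m=eyes.camera_model(n); print(n,{k:np.round(v,4).tolist() if not isinstance(v,str) else v for k,v in m.items()})
    im=eyes.capture(n)[:,:,::-1]; cv2.imwrite(f"pics/{n}0.png",im)
    cv2.imwrite(f"pics/{n}0b.png",cv2.resize(im,(800,600),interpolation=cv2.INTER_CUBIC))
E
```

```text
pics
{'time_s': 0.0, 'joints': [16.507, 20.591, 0.635, -0.02, -70.138, -16.507], 'qd': [0.076, 0.02, 0.02, 0.007, -0.008, 0.039], 'joint_torque': [-0.001, -58.273, 29.306, 6.997, 0.007, -0.0], 'tcp_pos': [0.675, -0.0, 0.226], 'eef_rot': [179.904, -0.008, -90.007], 'contact_force': [-0.064, 0.337, -0.09], 'moment': [0.008, 0.001, 0.016], 'gripper_force': 0.0, 'gripper_width': 0.088}
scene {'fov_y': 42.8063, 'cx': 259.8058, 'cy': 200.3783, 'world_to_cam': [[0.2792, 0.9602, -0.0071, -0.2388], [-0.5114, 0.155, 0.8452, 0.2351], [0.8127, -0.2323, 0.5343, -1.7911], [0.0, 0.0, 0.0, 1.0]]}
side {'fov_y': 47.3854, 'cx': 252.7322, 'cy': 191.8703, 'world_to_cam': [[0.9399, -0.3411, 0.013, -0.5081], [0.2056, 0.596, 0.7762, -0.2094], [-0.2725, -0.7269, 0.6304, -0.8565], [0.0, 0.0, 0.0, 1.0]]}
wrist {'fov_y': 62.8055, 'cx': 254.1655, 'cy': 188.4608, 'hand_eye': [[0.0002, 0.9505, 0.3106, 0.0843], [1.0, 0.0002, -0.001, -0.0002], [-0.001, 0.3106, -0.9505, -0.158], [0.0, 0.0, 0.0, 1.0]]}
```

View pics/scene0b.png

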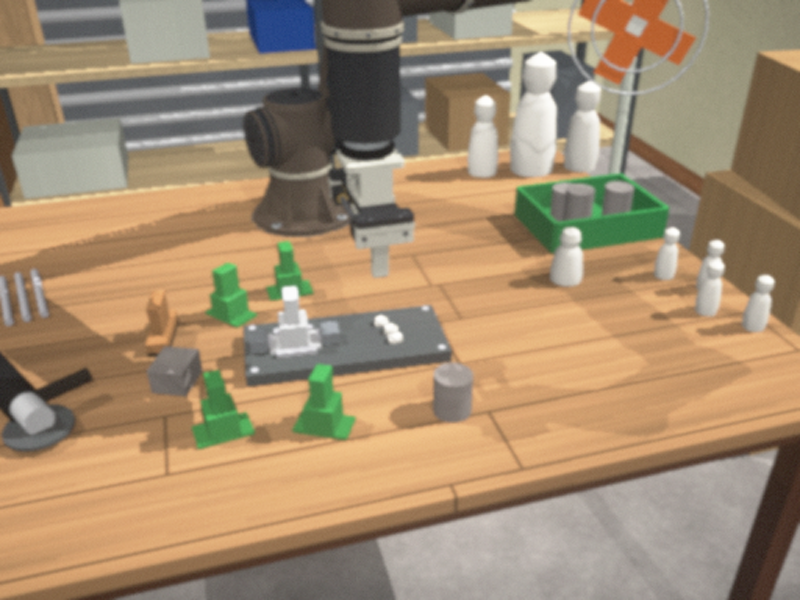

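View pics/side0b.png

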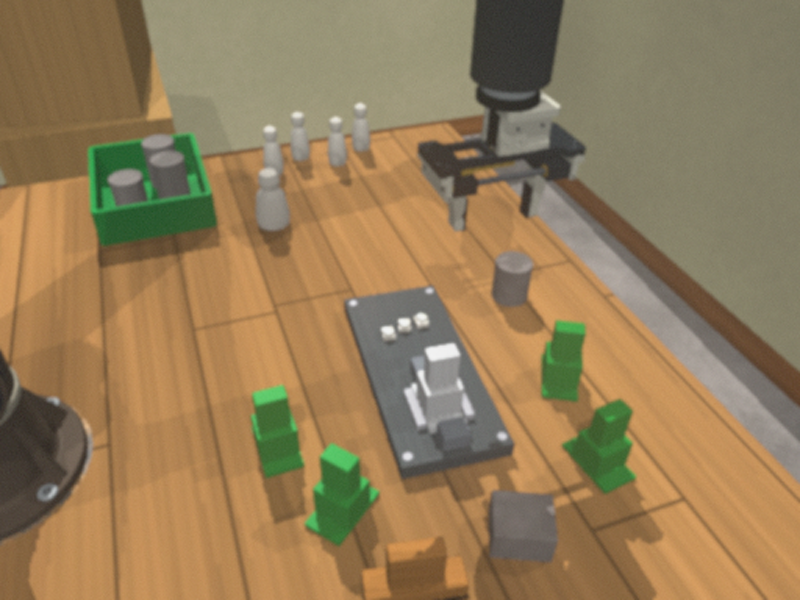

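View pics/wrist0b.png

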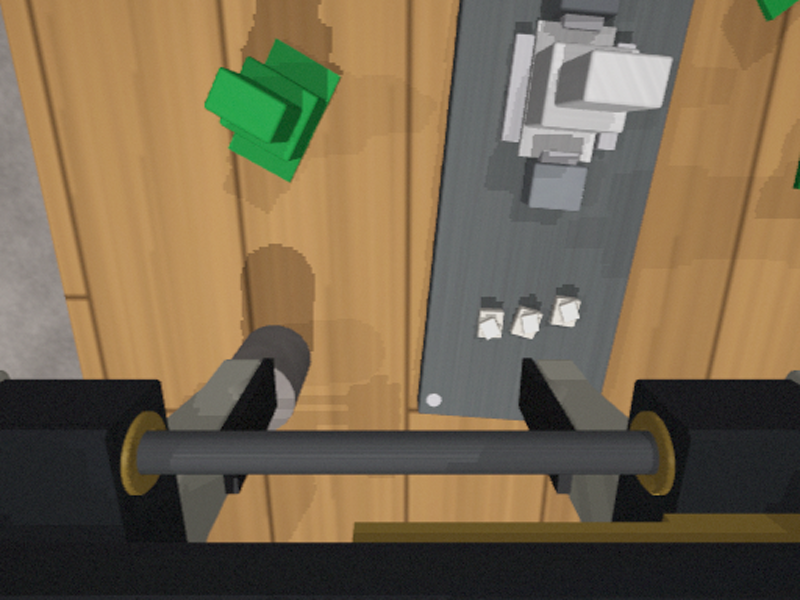

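The scene shows the plate with four screws (side 800-scale: 353,302; 430,291; 502,437; 407,457), chips at (388..422, 325), and the block on the seat at about (440,400). The scraper is at the bottom of side (415,570) and in scene at (160,322). The offcut is close to it at scene (175,370), and there are four green decoys.

```bash
cat > h.py <<'E'
import numpy as np,cv2
from scipy.spatial.transform import Rotation as Ro
from plant import r,eyes,workorder
def cam(n,s=None):
    m=eyes.camera_model(n); f=192/np.tan(np.radians(m['fov_y'])/2)
    if n=='wrist':
        s=s or r.get_state(); T=np.eye(4); T[:3,:3]=Ro.from_euler('xyz',s['eef_rot'],degrees=True).as_matrix(); T[:3,3]=s['tcp_pos']
        C=T@np.array(m['hand_eye'])
    else: C=np.linalg.inv(np.array(m['world_to_cam']))
    return f,m['cx'],m['cy'],C
def ray(c,u,z):
    f,cx,cy,C=c; d=C[:3,:3]@np.array([(u[0]-cx)/f,-(u[1]-cy)/f,-1]); o=C[:3,3]
    return o+d*(z-o[2])/d[2]
def proj(c,p):
    f,cx,cy,C=c; q=C[:3,:3].T@(np.array(p)-C[:3,3]); return np.array([cx-f*q[0]/q[2],cy+f*q[1]/q[2]])
def blob(im,u,w=6,rel=.5):
    u=np.round(u).astype(int); g=im[u[1]-w:u[1]+w+1,u[0]-w:u[0]+w+1].astype(float).min(2)
    t=np.median(g)+rel*(g.max()-np.median(g)); y,x=np.nonzero(g>t); return np.array([x.mean()+u[0]-w,y.mean()+u[1]-w])
E
python3 - <<'E'
from h import *
pts={'side':[(353,302),(430,291),(502,437),(407,457)],'scene':[(446,343),(425,309),(252,327),(253,370)]}
for n in pts:
    im=cv2.imread(f'pics/{n}0.png'); c=cam(n)
    P=[ray(c,blob(im,np.array(u)*.64),.024)[:2] for u in pts[n]]
    print(n,np.round(P,4).tolist())
im=cv2.imread('pics/wrist0.png'); c=cam('wrist')
print('wrist screw',ray(c,blob(im,np.array((433,400))*.64),.024))
for u in [(490,322),(527,320),(566,310)]: print('chip',ray(c,np.array(u)*.64,.033))
tab=np.array([(585,53),(672,56),(662,108),(560,104)])*.64
print('tab',[ray(c,u,.124)[:2].round(4).tolist() for u in tab])
# scraper in scene: colour
im=cv2.imread('pics/scene0.png'); c=cam('scene'); 
crop=im[175:240,80:125]; cv2.imwrite('pics/c1.png',cv2.resize(crop,None,fx=8,fy=8,interpolation=cv2.INTER_NEAREST))
im=cv2.imread('pics/side0.png'); cv2.imwrite('pics/c2.png',cv2.resize(im[300:384,220:370],None,fx=5,fy=5,interpolation=cv2.INTER_CUBIC))
a=cv2.imread('pics/c1.png');b=cv2.imread('pics/c2.png'); a=cv2.resize(a,(int(a.shape[1]*420/a.shape[0]),420)); b=cv2.resize(b,(500,280)); b=cv2.copyMakeBorder(b,0,140,0,0,0); cv2.imwrite('pics/c.png',np.hstack([a,b])); print(a.shape)
E
```

```text
side [[0.518, 0.1352], [0.6435, 0.1242], [0.6186, -0.1848], [0.4926, -0.1745]]
scene [[0.6453, 0.1229], [0.5203, 0.1325], [0.4926, -0.1757], [0.6196, -0.1856]]
wrist screw [0.64444374 0.12458824 0.024     ]
chip [0.60312269 0.05251718 0.033     ]
chip [0.57491866 0.05090198 0.033     ]
chip [0.54594583 0.04279752 0.033     ]
tab [[0.5843, -0.1212], [0.5423, -0.1199], [0.5432, -0.0965], [0.5939, -0.0984]]
(420, 290, 3)
```

View pics/c.png

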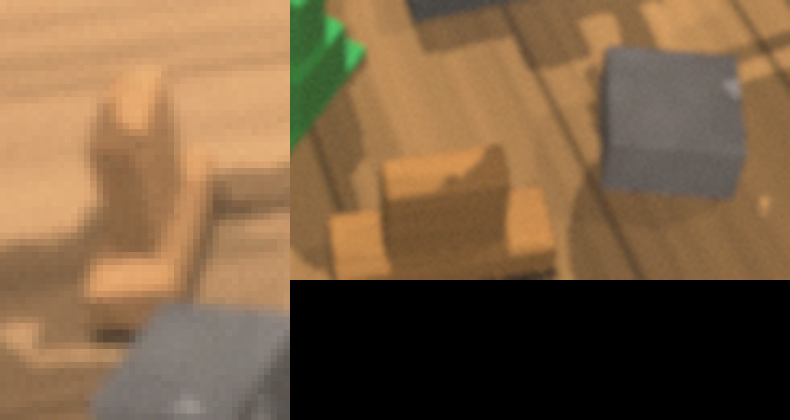

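```bash
python3 - <<'E'
from h import *
c=cam('side')
k=[(248.5,348),(284.5,344),(286,356.4),(249.4,360)]
P=np.array([ray(c,u,.082)[:2] for u in k]); print('scr side',P.round(4).tolist(),P.mean(0))
print('foot L',ray(c,(220+40/3.333,300+213/3.333),.026),'foot R',ray(c,(220+252/3.333,300+190/3.333),.026))
s=cam('scene'); print('scr scene',ray(s,(101.2,190.5),.082))
off=[(320,45),(452,57),(445,145),(310,140)]
print('offcut',[ray(c,(220+a/3.333,300+b/3.333),.045)[:2].round(3).tolist() for a,b in off])
for n,u,z in [('drum',(513,262),.07),('figbase',(272,225),.0),('greenL',(278,405),.1),('greenL2',(340,460),.1),('greenR',(570,333),.1),('greenR2',(612,415),.1)]: print(n,ray(c,np.array(u)*.64,z).round(3))
E
```

```text
scr side [[0.4186, -0.3135], [0.475, -0.326], [0.4687, -0.3465], [0.413, -0.3332]] [ 0.44383032 -0.32979532]
foot L [ 0.39458379 -0.29991551  0.026     ] foot R [ 0.49985728 -0.3239985   0.026     ]
scr scene [ 0.44599652 -0.322067    0.082     ]
offcut [[0.564, -0.268], [0.627, -0.299], [0.597, -0.344], [0.533, -0.318]]
drum [0.775 0.094 0.07 ]
figbase [0.45  0.434 0.   ]
greenL [ 0.352 -0.109  0.1  ]
greenL2 [ 0.399 -0.211  0.1  ]
greenR [ 0.748 -0.112  0.1  ]
greenR2 [ 0.719 -0.254  0.1  ]
```

Call:
step_arm(plan=[[1,0.72,0,-1,60],[1,0.72,0,-1,60],[1,0.72,0,-1,60],[1,0.72,0,-1,60],[1,0.72,0,-1,60],[1,0.72,0,-1,60],[1,0.72,0,-1,60],[1,0.72,0,-1,60],[1,0.72,0,-1,60],[1,0.72,0,-1,60]])

```text
time_s: 0.98
tcp_pos: [0.494, -0.2511, 0.2267]
eef_rot: [-180.0, -0.0, -30.0]
contact_force: [0.2, 0.6, 0.2]
gripper_width: 0.0596
gripper_force: 0.0
```

Call:
step_arm(plan=[[-0.02,0.36,0,-0.28,60],[-0.02,0.36,0,-0.28,60],[-0.02,0.36,0,-0.28,60],[-0.02,0.36,0,-0.28,60],[-0.02,0.36,0,-0.28,60]])

```text
time_s: 1.4
tcp_pos: [0.4456, -0.3256, 0.2263]
eef_rot: [-180.0, 0.0, -13.4]
contact_force: [0.2, -0.1, -0.8]
gripper_width: 0.0599
gripper_force: 0.0
```

```bash
python3 - <<'E'
from h import *
s=r.get_state(); im=eyes.capture('wrist')[:,:,::-1].copy(); cv2.imwrite('pics/w1.png',im); print(s['tcp_pos'],s['eef_rot'])
c=cam('wrist',s); print(proj(c,[.444,-.327,.082])*1.5625)
cv2.imwrite('pics/w1b.png',cv2.resize(im,(800,600),interpolation=cv2.INTER_CUBIC))
E
```

```text
[ 0.44561191 -0.32558218  0.22634187] [-1.79991744e+02  1.45786899e-02 -1.34209291e+01]
[400.56015293 274.9936297 ]
```

View pics/w1b.png

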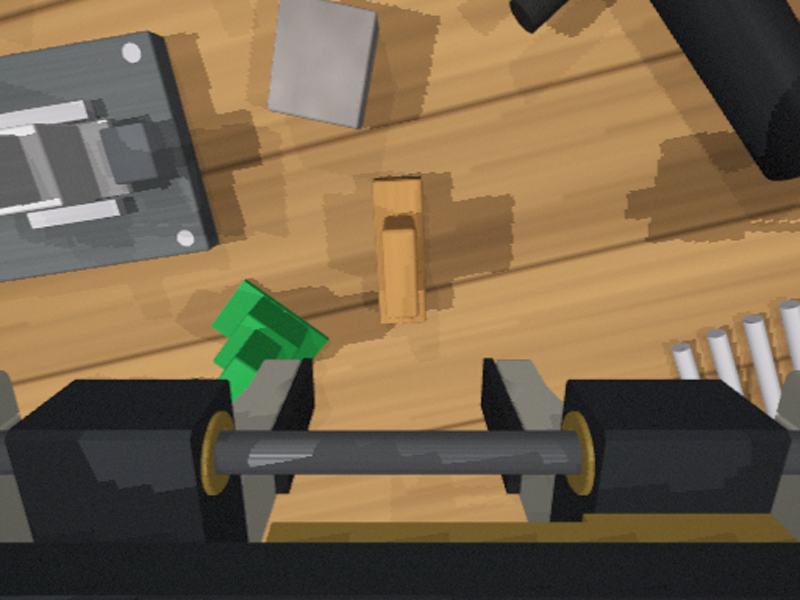

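The wrist view shows the scraper tab top centred at (400,274), matching the predicted projection, with its axis about 2.6° off the tool. The offcut is at (325,60) and the green decoy to the left is clear of the finger.

Call:
step_arm(plan=[[-0.005,0.007,0.2,-0.043,46],[-0.005,0.007,0.36,-0.043,46],[-0.005,0.007,0.5,-0.043,46],[-0.005,0.007,0.6,-0.043,46],[-0.005,0.007,0.66,-0.043,46],[-0.005,0.007,0.7,-0.043,46],[-0.005,0.007,0.7,-0.043,10],[-0.005,0.007,0.7,-0.043,10],[-0.005,0.007,0.7,-0.043,10],[-0.005,0.007,0.7,-0.043,10],[-0.005,0.007,0.7,-0.043,10]], newtons=25)

```text
time_s: 2.37
tcp_pos: [0.4451, -0.3272, 0.0529]
eef_rot: [180.0, -0.2, -10.6]
contact_force: [-0.0, 1.4, 1.4]
gripper_width: 0.0216
gripper_force: 25.0
```

Call:
step_arm(plan=[[0,0,-0.12,0,10],[0,0,-0.28,0,10],[0,0,-0.44,0,10],[0,0,-0.58,0,10],[0.02,-0.1,-0.7,0,10],[0.05,-0.25,-0.7,-0.097,10],[0.1,-0.41,-0.7,-0.097,10],[0.14,-0.57,-0.7,-0.097,10],[0.18,-0.73,-0.7,-0.097,10],[0.22,-0.88,-0.7,-0.097,10],[0.256,-0.97,-0.7,-0.097,10],[0.256,-1,-0.7,-0.097,10]])

```text
time_s: 3.37
tcp_pos: [0.5548, -0.0899, 0.227]
eef_rot: [-180.0, -0.1, -4.7]
contact_force: [-0.3, 0.0, -1.7]
gripper_width: 0.0218
gripper_force: 25.0
```

Call:
step_arm(plan=[[0.016,-0.16,0,0,10],[0.034,-0.3,0,0,10],[0.034,-0.348,0.1,0,10],[0.034,-0.348,0.25,0,10],[0.034,-0.348,0.38,0,10],[0.034,-0.348,0.48,0,10],[0.034,-0.348,0.55,0,10],[0.034,-0.348,0.57,0,10],[0.034,-0.348,0.57,0,10]])

```text
time_s: 4.12
tcp_pos: [0.5678, -0.0075, 0.0831]
eef_rot: [179.9, 0.1, -4.8]
contact_force: [-0.5, -0.4, -0.8]
gripper_width: 0.0221
gripper_force: 25.0
```

```bash
python3 - <<'E'
from h import *
s=r.get_state(); w=eyes.capture('wrist')[:,:,::-1]; im=eyes.capture('side')[:,:,::-1].copy(); print(s['tcp_pos'],s['eef_rot'])
cv2.imwrite('pics/m2.png',np.hstack([cv2.resize(w,(400,300)),cv2.resize(im[150:300,190:340],(400,400),interpolation=cv2.INTER_CUBIC)[50:350]]))
E
```

```text
[ 0.5678136  -0.00747515  0.08310918] [ 1.79948209e+02  1.37404963e-01 -4.83197428e+00]
```

View pics/m2.png

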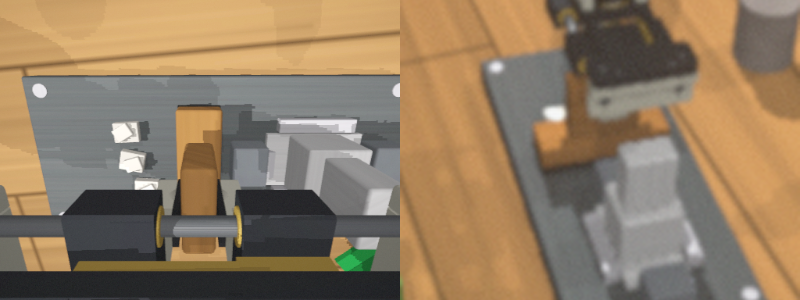

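The wrist picture shows the scraper down on the plate between the housing and the three chips (125,130; 130,160; 145,185), squared up with the plate. Now the wipe.

Call:
step_arm(plan=[[0.01,0,0.02,0,10],[0.01,-0.03,0.02,0,10],[0.01,-0.09,0.02,0,10],[0.01,-0.15,0.02,0,10],[0.01,-0.21,0.02,0,10],[0.01,-0.27,0.02,0,10],[0.01,-0.33,0.02,0,10],[0.01,-0.39,0.02,0,10],[0.01,-0.45,0.02,0,10]])

```text
time_s: 4.97
tcp_pos: [0.5807, 0.1067, 0.0791]
eef_rot: [-180.0, -0.0, -4.8]
contact_force: [0.6, -0.7, -2.3]
gripper_width: 0.022
gripper_force: 25.0
```

```bash
python3 - <<'E'
from h import *
s=r.get_state(); w=eyes.capture('wrist')[:,:,::-1]; im=eyes.capture('side')[:,:,::-1].copy(); print(s['tcp_pos'],s['eef_rot'],s['contact_force'])
cv2.imwrite('pics/m3.png',np.hstack([cv2.resize(w,(400,300)),cv2.resize(im[150:300,190:340],(400,400),interpolation=cv2.INTER_CUBIC)[50:350]]))
E
```

```text
[0.58072792 0.10673034 0.07911428] [-1.79997420e+02 -4.17886302e-03 -4.76936104e+00] [ 0.63332927 -0.67126616 -2.30717222]
```

View pics/m3.png

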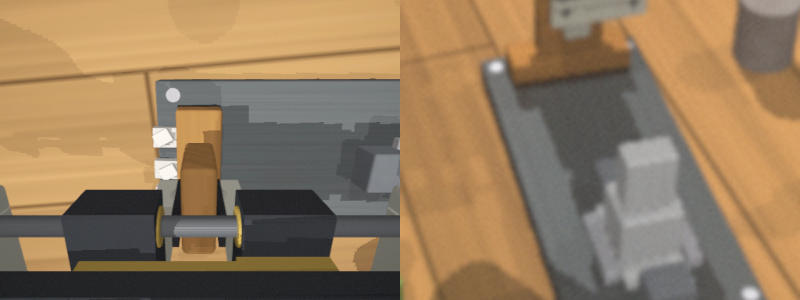

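The chips (165,137; 165,170) are being pushed ahead of the scraper to the plate's end. Continue past the edge, then lift.

Call:
step_arm(plan=[[0,-0.05,0,0,10],[0,-0.1,0,0,10],[0,-0.15,0,0,10],[0,-0.2,0,0,10],[0,-0.25,0,0,10],[0,-0.27,0,0,10],[0,-0.27,0,0,10],[0,-0.26,-0.1,0,10],[0,-0.24,-0.25,0,10],[0,-0.2,-0.4,0,10],[0,-0.1,-0.55,0,10],[0,0,-0.56,0,10]])

```text
time_s: 6.07
tcp_pos: [0.5836, 0.1054, 0.2261]
eef_rot: [-179.8, -0.5, -4.7]
contact_force: [0.9, -0.6, -0.8]
gripper_width: 0.0217
gripper_force: 25.0
```

```bash
python3 - <<'E'
from h import *
s=r.get_state(); im=eyes.capture('side')[:,:,::-1].copy();sc=eyes.capture('scene')[:,:,::-1]; print(s['tcp_pos'],s['eef_rot'],s['contact_force'])
cv2.imwrite('pics/m4.png',np.hstack([cv2.resize(sc[150:300,190:340],(400,400),interpolation=cv2.INTER_CUBIC),cv2.resize(im[110:260,170:320],(400,400),interpolation=cv2.INTER_CUBIC)]))
E
```

```text
[0.58357123 0.10540346 0.2261195 ] [-179.80187571   -0.52606735   -4.67088179] [ 0.90666044 -0.55507219 -0.78570484]
```

View pics/m4.png

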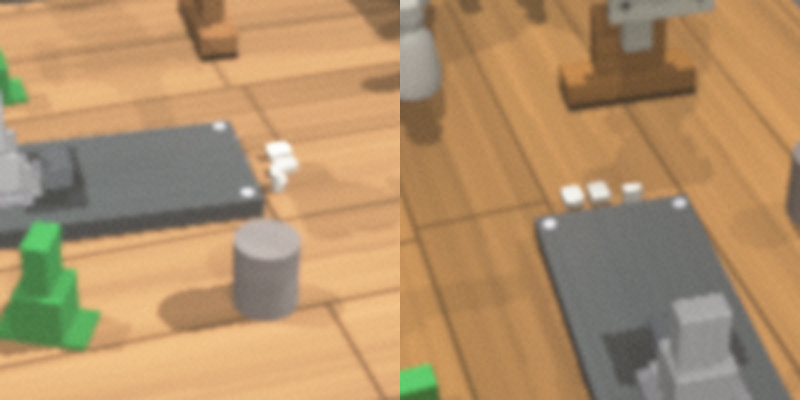

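All three chips lie on the bench beyond the plate's end. Stand the scraper on free bench at about (0.60, 0.28).

Call:
step_arm(plan=[[0.008,-0.15,0,0,10],[0.008,-0.3,0,0,10],[0.008,-0.45,0,0,10],[0.008,-0.6,0.05,0,10],[0.008,-0.7,0.18,0,10],[0.008,-0.7,0.32,0,10],[0.008,-0.7,0.46,0,10],[0.008,-0.7,0.58,0,10],[0.008,-0.7,0.65,0,10],[0.008,-0.7,0.68,0,10],[0.008,-0.7,0.68,0,10]])

```text
time_s: 7.08
tcp_pos: [0.5968, 0.2783, 0.0483]
eef_rot: [179.9, 0.1, -4.8]
contact_force: [-0.5, 0.2, -0.3]
gripper_width: 0.0221
gripper_force: 25.0
```

Call:
step_arm(plan=[[0,0,0,0,10],[0,0,0,0,10]])

```text
time_s: 7.25
tcp_pos: [0.5971, 0.279, 0.0486]
eef_rot: [180.0, 0.0, -4.8]
contact_force: [0.4, 0.1, -2.1]
gripper_width: 0.0221
gripper_force: 25.0
```

```bash
python3 - <<'E'
from h import *
for i in range(2):
    im=eyes.capture('side')[:,:,::-1].copy();s=r.get_state(); print(s['tcp_pos'],s['eef_rot'],s['contact_force'])
c=cam('side')
# predicted vs seen: bottom edge of foot
R=Ro.from_euler('z',-4.8,degrees=True).as_matrix(); o=np.array([*s['tcp_pos'][:2],0])
for z in (0,.026): print(z,[((proj(c,o+R@[x,-.018,z])-[240,50])*4).round() .tolist() for x in(-.055,.055)])
cv2.imwrite('pics/m5.png',cv2.resize(im[50:170,240:390],(600,480),interpolation=cv2.INTER_CUBIC))
E
```

```text
[0.59713664 0.27899563 0.04871366] [ 1.79987687e+02  2.43793424e-02 -4.81589508e+00] [-0.13389529 -0.31128896 -2.29858768]
[0.59718637 0.27902651 0.0488078 ] [ 1.79993190e+02  1.78311293e-02 -4.81397026e+00] [-0.01780746  0.47497366 -1.23016992]
0 [[-81.0, 480.0], [74.0, 457.0]]
0.026 [[-82.0, 448.0], [74.0, 426.0]]
```

View pics/m5.png

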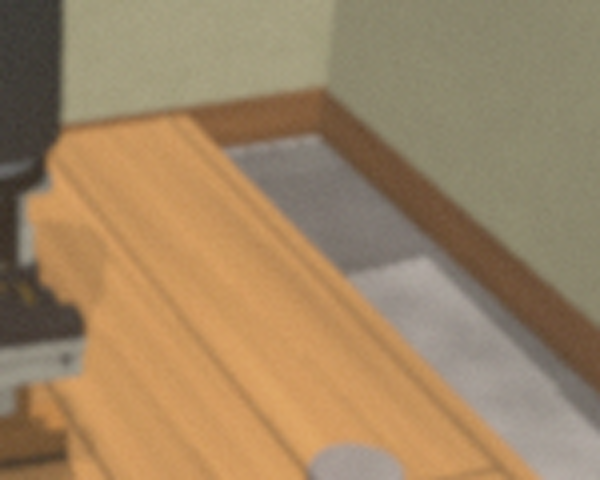

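The crop was too far right. It does show the foot's right end (65,430–470) close to the prediction for standing on the bench, but the force (−2 N) says it is still hanging. Lower it gently.

Call:
step_arm(plan=[[0,0,0.004,0,10],[0,0,0.008,0,10],[0,0,0.008,0,10]])

```text
time_s: 7.6
tcp_pos: [0.5975, 0.2792, 0.048]
eef_rot: [-180.0, -0.0, -4.8]
contact_force: [-1.5, -0.8, 6.1]
gripper_width: 0.0221
gripper_force: 25.0
```

```bash
python3 - <<'E'
from h import *
F=[]
for i in range(3):
    im=eyes.capture('side');s=r.get_state(); F.append(s['contact_force'][2])
print(s['tcp_pos'],F)
cv2.imwrite('pics/m6.png',cv2.resize(im[130:205,190:290,::-1],(600,450),interpolation=cv2.INTER_CUBIC))
E
```

```text
[0.59751172 0.27919369 0.04801   ] [np.float64(4.746952104867312), np.float64(4.945678737728546), np.float64(5.664531884776504)]
```

Contact with the bench (+5 N). Release and rise.

Call:
step_arm(plan=[[0,0,-0.003,0,46],[0,0,-0.003,0,46],[0,0,-0.003,0,46],[0,0,-0.003,0,46],[0,0,-0.003,0,46],[0,0,-0.1,0,46],[0,0,-0.25,0,46],[0,0,-0.4,0,46],[0,0,-0.55,0,46],[0,0,-0.7,0,46],[0,0,-0.72,0,46]])

```text
time_s: 8.67
tcp_pos: [0.6002, 0.2805, 0.2354]
eef_rot: [-179.6, -0.5, -4.7]
contact_force: [1.4, 0.2, 2.0]
gripper_width: 0.0461
gripper_force: 0.0
```

```bash
python3 - <<'E'
from h import *
s=r.get_state();im=eyes.capture('wrist');sd=eyes.capture('side'); print(s['tcp_pos'],s['eef_rot'])
cv2.imwrite('pics/m7.png',np.hstack([cv2.resize(im[:,:,::-1],(400,300)),cv2.resize(sd[100:220,170:330,::-1],(400,300))]))
E
```

```text
[0.60024359 0.28047838 0.23540063] [-179.64629403   -0.53543764   -4.74964186]
```

View pics/m7.png

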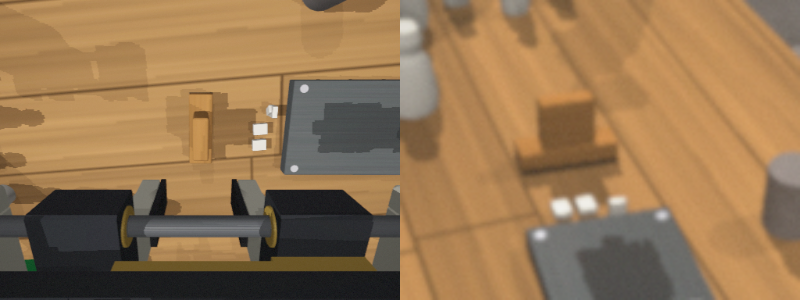

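The scraper stands upright on the bench at wrist (200,128), with the chips at (262,128) off the plate. Now on to the block, with the tool turned a quarter so the pads take the tab's side faces, because the arm cannot tilt and the block has to pivot between the pads.

Call:
step_arm(plan=[[0,1,0,1,70],[0,1,0,1,70],[0,1,0,1,70],[0,1,0,1,70],[0,1,0,1,70],[0,1,0,1,70],[0,1,0,1,70],[0,1,0,1,70],[0,1,0,1,70],[0,1,0,1,70]])

```text
time_s: 9.6
tcp_pos: [0.5757, 0.0294, 0.2257]
eef_rot: [179.9, 0.0, -65.0]
contact_force: [0.2, 0.3, -0.2]
gripper_width: 0.0699
gripper_force: 0.0
```

Call:
step_arm(plan=[[0.483,0.284,0,0.497,70],[0.483,0.284,0,0.497,70],[0.483,0.284,0,0.497,70],[0.483,0.284,0,0.497,70],[0.483,0.284,0,0.497,70],[0.483,0.284,0,0.497,70]])

```text
time_s: 10.1
tcp_pos: [0.563, -0.1102, 0.2261]
eef_rot: [179.9, -0.0, -94.6]
contact_force: [-0.1, -0.6, -0.4]
gripper_width: 0.0701
gripper_force: 0.0
```

```bash
python3 - <<'E'
from h import *
s=r.get_state();im=eyes.capture('wrist'); print(s['tcp_pos'],s['eef_rot'])
c=cam('wrist',s); cv2.imwrite('pics/w8.png',im[:,:,::-1])
g=im.min(2).astype(int); u=proj(c,[.5635,-.11,.124]); print('pred',u,g[int(u[1]),int(u[0])])
# tab top: connected region of similar brightness at the predicted pixel
ff=im.copy(); m=np.zeros((386,514),np.uint8)
cv2.floodFill(ff,m,(int(u[0]),int(u[1])),0,(4,)*3,(4,)*3,4|cv2.FLOODFILL_MASK_ONLY|(255<<8))
cn=max(cv2.findContours(m[1:-1,1:-1],0,2)[0],key=cv2.contourArea); (ctr,sz,a)=cv2.minAreaRect(cn); print(ctr,sz,a)
B=np.array([ray(c,q,.124)[:2] for q in cv2.boxPoints((ctr,sz,a))]); print(B.round(4).tolist(),B.mean(0),np.linalg.norm(np.diff(B,axis=0),axis=1))
E
```

```text
[ 0.56303777 -0.11020488  0.22613733] [ 1.79919561e+02 -3.60227477e-03 -9.46213428e+01]
pred [253.32756104 187.95313167] 233
(255.5, 188.0) (22.0, 41.0) 90.0
[[0.5784, -0.1211], [0.5433, -0.1183], [0.5444, -0.0982], [0.5804, -0.1011]] [ 0.56162639 -0.1096891 ] [0.03525608 0.02012961 0.03607044]
```

The tab centre measures (0.5616, −0.1097), which agrees with the seat from the screws. Descend and grip.

Call:
step_arm(plan=[[0,0.006,0.12,0,70],[0,0.006,0.26,0,70],[0,0.006,0.38,0,70],[0,0.006,0.47,0,70],[0,0.006,0.52,0,70],[0,0.006,0.536,0,70],[0,0.006,0.536,0,30],[0,0.006,0.536,0,30],[0,0.006,0.536,0,30],[0,0.006,0.536,0,30],[0,0.006,0.536,0,30],[0,0.006,0.536,0,30]], newtons=30)

```text
time_s: 11.15
tcp_pos: [0.5624, -0.1093, 0.094]
eef_rot: [-179.9, 0.0, -94.6]
contact_force: [-1.8, 1.7, 4.3]
gripper_width: 0.0396
gripper_force: 30.0
```

Call:
step_arm(plan=[[0.008,0,-0.004,0,30],[0.016,0,-0.008,0,30],[0.025,0,-0.011,0,30],[0.034,0,-0.015,0,30],[0.042,0,-0.018,0,30],[0.051,0,-0.021,0,30],[0.051,0,-0.021,0,30]])

```text
time_s: 11.73
tcp_pos: [0.5609, -0.1202, 0.0977]
eef_rot: [180.0, 0.2, -94.7]
contact_force: [0.4, 12.7, -2.5]
gripper_width: 0.04
gripper_force: 30.0
```

Call:
step_arm(plan=[[0.01,0,-0.003,0,30],[0.02,0,-0.006,0,30],[0.03,0,-0.008,0,30],[0.04,0,-0.01,0,30],[0.05,0,-0.012,0,30],[0.06,0,-0.014,0,30],[0.07,0,-0.015,0,30],[0.07,0,-0.015,0,30]])

```text
time_s: 12.4
tcp_pos: [0.5594, -0.1387, 0.102]
eef_rot: [180.0, 0.1, -94.6]
contact_force: [-1.6, 6.2, 0.5]
gripper_width: 0.0396
gripper_force: 30.0
```

```bash
cat >> h.py <<'E'
def tilt():
    """tab top / block edges in the side view, as the angle of long straight bright edges"""
E
python3 - <<'E'
from h import *
s=r.get_state();sd=eyes.capture('side');sc=eyes.capture('scene'); print(s['tcp_pos'],s['contact_force'],s['gripper_width'])
cv2.imwrite('pics/sd9.png',sd[:,:,::-1]);cv2.imwrite('pics/sc9.png',sc[:,:,::-1])
# block seen in scene: bright neutral mask before/after, vertical structure centroid per row, as world y at x=.5617+.025 
c=cam('scene'); X=.561
def tab(im):
    m=(im.min(2)>150)&(im.max(2)-im.min(2)<25); m[:,:140]=0;m[:,215:]=0
    for v in range(180,236,6):
        x=np.nonzero(m[v])[0]; print(v,(x.min(),x.max()) if len(x) else None,end=' ')
    print()
tab(cv2.imread('pics/scene0.png')[:,:,::-1]); tab(sc)
E
```

```text
[ 0.55940507 -0.13872819  0.10195307] [-1.56499934  6.19608035  0.45043589] 0.03957910030769314
180 None 186 (np.int64(180), np.int64(190)) 192 (np.int64(182), np.int64(189)) 198 (np.int64(182), np.int64(193)) 204 (np.int64(179), np.int64(197)) 210 (np.int64(159), np.int64(214)) 216 (np.int64(172), np.int64(203)) 222 (np.int64(173), np.int64(204)) 228 None 234 (np.int64(162), np.int64(162)) 
180 (np.int64(183), np.int64(188)) 186 (np.int64(158), np.int64(189)) 192 (np.int64(178), np.int64(181)) 198 (np.int64(175), np.int64(189)) 204 (np.int64(173), np.int64(201)) 210 (np.int64(159), np.int64(214)) 216 (np.int64(172), np.int64(201)) 222 (np.int64(173), np.int64(202)) 228 None 234 (np.int64(162), np.int64(163))
```

Call:
step_arm(plan=[[-0.01,0,0.002,0,30],[-0.02,0,0.004,0,30],[-0.03,0,0.006,0,30],[-0.04,0,0.008,0,30],[-0.048,0,0.008,0,30],[-0.048,0,0.008,0,30]])

```text
time_s: 13.0
tcp_pos: [0.5611, -0.1287, 0.1012]
eef_rot: [-179.9, -0.1, -94.6]
contact_force: [-2.4, -7.9, 7.4]
gripper_width: 0.0396
gripper_force: 30.0
```

Foot a is now seated on catch a (the lateral force reversed at 12°). Now tip over it the other way.

Call:
step_arm(plan=[[-0.009,0,-0.008,0,30],[-0.018,0,-0.015,0,30],[-0.03,0,-0.023,0,30],[-0.042,0,-0.03,0,30],[-0.054,0,-0.037,0,30],[-0.066,0,-0.043,0,30],[-0.066,0,-0.043,0,30]])

```text
time_s: 13.58
tcp_pos: [0.5614, -0.1128, 0.1103]
eef_rot: [179.9, -0.1, -94.7]
contact_force: [-0.5, -7.9, -3.7]
gripper_width: 0.0399
gripper_force: 30.0
```

Call:
step_arm(plan=[[-0.012,0,-0.006,0,30],[-0.024,0,-0.011,0,30],[-0.036,0,-0.016,0,30],[-0.05,0,-0.02,0,30],[-0.06,0,-0.023,0,30],[-0.07,0,-0.026,0,30],[-0.07,0,-0.026,0,30]])

```text
time_s: 14.17
tcp_pos: [0.563, -0.0946, 0.1176]
eef_rot: [180.0, -0.1, -94.6]
contact_force: [-0.8, -6.4, 1.1]
gripper_width: 0.0402
gripper_force: 30.0
```

```bash
python3 - <<'E'
from h import *
s=r.get_state();sc=eyes.capture('scene');sd=eyes.capture('side'); print(s['tcp_pos'],s['contact_force'],s['gripper_width'])
cv2.imwrite('pics/sc10.png',sc[:,:,::-1]);cv2.imwrite('pics/sd10.png',sd[:,:,::-1])
for im in (cv2.imread('pics/scene0.png')[:,:,::-1],cv2.imread('pics/sc9.png')[:,:,::-1],sc):
    m=(im.min(2)>150)&(im.max(2)-im.min(2)<25); m[:,:170]=0;m[:,207:]=0
    print([(v,int(x.min()),int(x.max())) for v in range(190,232,3) for x in [np.nonzero(m[v])[0]] if len(x)])
E
```

```text
[ 0.5630464  -0.09464562  0.11757167] [-0.83522801 -6.4377679   1.14624668] 0.0402180561220085
[(190, 181, 190), (193, 182, 190), (196, 183, 190), (199, 182, 194), (202, 179, 195), (205, 179, 197), (208, 178, 206), (211, 174, 204), (214, 172, 204), (217, 172, 203), (220, 173, 205), (223, 173, 203), (226, 174, 195)]
[(190, 170, 182), (193, 178, 182), (196, 178, 189), (199, 176, 190), (202, 172, 191), (205, 173, 201), (208, 172, 202), (211, 174, 206), (214, 172, 204), (217, 172, 198), (220, 173, 190), (223, 172, 202), (226, 176, 194)]
[(190, 186, 195), (193, 181, 197), (196, 181, 198), (199, 181, 199), (202, 181, 198), (205, 179, 204), (208, 172, 206), (211, 173, 206), (214, 172, 206), (223, 178, 202), (226, 177, 199)]
```

Call:
step_arm(plan=[[0.012,0,0.004,0,30],[0.024,0,0.008,0,30],[0.036,0,0.012,0,30],[0.048,0,0.017,0,30],[0.06,0,0.022,0,30],[0.068,0,0.026,0,30],[0.068,0,0.026,0,30]])

```text
time_s: 14.85
tcp_pos: [0.5631, -0.1105, 0.1119]
eef_rot: [-179.9, 0.0, -94.6]
contact_force: [-1.1, 4.5, 9.4]
gripper_width: 0.0397
gripper_force: 30.0
```

Level on both catches and pressing down. Lift.

Call:
step_arm(plan=[[0,0,-0.008,0,30],[0,0,-0.016,0,30],[0,0,-0.03,0,30],[0,0,-0.03,0,30]])

```text
time_s: 15.18
tcp_pos: [0.5618, -0.1108, 0.1183]
eef_rot: [180.0, -0.0, -94.6]
contact_force: [-0.2, 0.3, -4.2]
gripper_width: 0.0397
gripper_force: 30.0
```

Call:
step_arm(plan=[[0,0,-0.02,0,30],[0,0,-0.045,0,30],[0,0,-0.07,0,30],[0,0,-0.09,0,30],[0,0,-0.104,0,30],[0,0,-0.104,0,30],[0,0,-0.104,0,30],[0,0,-0.104,0,30]])

```text
time_s: 15.85
tcp_pos: [0.5617, -0.1105, 0.1441]
eef_rot: [180.0, 0.0, -94.6]
contact_force: [-0.0, -0.1, -4.6]
gripper_width: 0.0397
gripper_force: 30.0
```

```bash
python3 - <<'E'
from h import *
s=r.get_state();sc=eyes.capture('scene');sd=eyes.capture('side');w=eyes.capture('wrist'); print(s['tcp_pos'],s['contact_force'],s['gripper_width'])
cv2.imwrite('pics/sc11.png',sc[:,:,::-1])
im=sc; m=(im.min(2)>140)&(im.max(2)-im.min(2)<25); m[:,:165]=0;m[:,215:]=0
print([(v,int(x.min()),int(x.max())) for v in range(178,232,2) for x in [np.nonzero(m[v])[0]] if len(x)])
# chips and scraper still in place (side view)
c=cam('side'); m=((sd.min(2)>170)).astype(np.uint8); n,_,st,ct=cv2.connectedComponentsWithStats(m)
for i in range(1,n):
    if 6<st[i,4]<150: 
        p=ray(c,ct[i],.008)
        if .5<p[0]<.7 and .1<p[1]<.25: print('chip/screw',p[:2].round(3),st[i,4])
# expected block outline in scene
k=cam('scene'); R=Ro.from_euler('z',-4.8,degrees=True).as_matrix(); o=np.array([*s['tcp_pos'][:2],s['tcp_pos'][2]+.019-.088])
print('base z',o[2],[proj(k,o+R@np.array(q)).round(1).tolist() for q in [(.025,-.042,0),(.025,.042,0),(.025,-.042,.006),(.025,.042,.006),(.025,-.023,.05),(.025,.023,.05)]])
E
```

```text
[ 0.56173516 -0.11054018  0.14413103] [-0.04844951 -0.14248053 -4.63838786] 0.03967578684630862
[(178, 180, 187), (180, 181, 188), (182, 181, 192), (184, 176, 193), (186, 176, 193), (188, 176, 194), (190, 176, 194), (192, 176, 194), (194, 177, 194), (196, 178, 201), (198, 176, 201), (200, 170, 202), (202, 170, 202), (204, 170, 204), (206, 171, 214), (208, 170, 214), (210, 171, 214), (212, 174, 214), (214, 172, 204), (216, 172, 173), (218, 172, 173), (222, 186, 202), (224, 176, 202), (226, 176, 200), (228, 178, 185)]
chip/screw [0.552 0.192] 8
chip/screw [0.524 0.153] 18
base z 0.07513102903579322 [[171.0, 209.7], [204.1, 205.9], [170.8, 207.7], [204.0, 203.9], [176.7, 192.0], [195.2, 190.0]]
```

The scene outline matches an upright block with its base about 51 mm above the plate. Handing in.

```bash
python3 -c "
from plant import workorder; print(workorder.close_job())"
```

```text
the job is handed in; nothing more can be done
None
```

The job is handed in, result not reported: the scraper wiped the three chips off the plate and stands upright on the bench, and the block, rocked free one foot at a time, was held upright about 5 cm above its seat; I gripped it across its 40 mm faces, not the 24 mm ones, so it could pivot between the pads.

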